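# Shut the carrying case's drawer and fasten its draw latch

### The arm

A 7-joint arm with a two-finger parallel gripper is mounted at the origin on a cart in front of the work surface, level with it; the furniture and walls round the work are solid. World frame = base frame: x ahead of the robot, y to its left, z up, the work surface at z = 0. Lengths are in m, angles in rad, forces in N, time in s.
With the tool pointing down it reaches from about 0.4 to 0.85 m from the base axis. Payload 4.5 kg.
Tool frame: the origin (TCP) lies midway between the tips of the shut fingers; the grasp point (between the pads) lies 19 mm behind it (bot.grip_point_offset is the distance from the TCP to the grasp point, in m); z points along the fingers, y is the direction in which the jaws open and shut (so a half turn about z gives the same grasp; the last joint's range is limited). The gripper opens to 88 mm and grips with 3 to 60 N. Pads are 18 mm wide; open, the fingers measure 123 mm over their backs; the gripper's body (75 mm by 187 mm) begins 45 mm behind the grasp point.
Start: joints at [-1.089, 0.689, -0.195, 1.565, 0.157, 0.902, -0.215], TCP at [0.271, 0.563, 0.239] pointing down, gripper open.
Joint ranges: [-3.01, 3.01], [-0.46, 2.08], [-1.47, 1.51], [0.13, 2.56], [-1, 4.14], [0.04, 2.09], [-2.66, 2.66]. Speed limits (rad/s): [2.57, 2.57, 3.14, 3.14, 3.14, 3.14, 3.14].

### API

Orientations are given as a 3x3 rotation matrix whose columns are the frame's x, y, z axes.
In Python, from station import bot, eyes gives the robot as it stands. The module is installed in compiled form; this text tells all that it offers.
- The arm moves only by the shell command python3 -m handwheel 'ROWS' [OPENING]. ROWS is JSON, a list that holds one entry, the list of rows, each a list of 6 numbers: the shift along the tool's x, y, z as a fraction of full scale, then the turn, a rotation vector about the tool's x, y, z as a fraction of full scale. A call has 1 to 12 rows; each row shifts and turns the commanded pose from where the row before left it, along the tool's axes as they then stand; what a row does not reach is not made up. Full scale, the value 1, is 400 mm for a shift and 90 degrees for a turn. A row lasts 1/10 s, in which the tool goes at most 50 mm and 8.59 degrees, less where a joint would pass 70% of its speed; a pose out of reach is approached as far as the arm can. A call with a number of a shift or a turn outside -1 to 1 is refused whole. A call with a gripper value outside its range is refused whole. OPENING is the closure, from 0 (fully open) to 1 (shut), set as the call begins (- or left out, the last holds). The fingers move at their own pace and stop on an object; the grip force is fixed at half the most. Time passes only in rows, so rows that do not move let the fingers close. It gives the time, the measured TCP pose, the force and the opening at its end, in the units of the state.
- bot.get_obs(): the state, without advancing time (a new reading comes with each control period).
- eyes.get_image(name): name is "scene" or "top" or "wrist"; returns the picture (420x560x3 uint8, blue, green, red); there is no depth.
- eyes.camera_params(name): a dict with "fx", "fy", "cx", "cy" (pixels), "pose" (4x4, takes a point from camera to world coordinates); the wrist camera has in their place "T_tool_cam" (4x4, takes a point from camera to tool coordinates, whose origin is the TCP and whose axes are the flange's). Camera axes: x right, y down, z forward; pixel columns grow to the right and rows downward; lengths in m; the calibration is good to about 2 mm. The wrist camera is an equidistant fisheye: a pixel r from the principal point sees the ray r / f radians off the axis. A picture is of the moment at which its call begins: read the wrist's pose just before it. camera_params takes no time and is no camera call.
- bot.finish_job(): hands the job in, once; it reports no verdict.
The state is a dict: "t": time; "joint_pos": joint angles; "dq": joint speeds; "joint_efforts": joint torques, N m; "position": TCP position; "orientation": TCP orientation; "force": force on the tool from outside, world axes, zero at the start; "moment": the same for the moment, N m; "opening": finger opening in m.
Only numpy, scipy, OpenCV 4.12 (cv2) and the standard library are available. Lean on these libraries where they do the work, as an engineer would, in place of code of your own. Each camera call takes 0.05 s, during which the arm holds its last target. There are 200 camera calls.

### The job

Get the grey carrying case ready to be carried: push its drawer in until it meets the seal, flip the latch's steel loop over to the front and press it down until it is caught under the hook on the drawer, then throw the lever back and press it down over centre so that it lies flat and holds the drawer tight on its seal. Work by feel, without ramming the case or its latch, and leave the things on and around the case where they are.

Things in the scene. Friction and masses are not known exactly. Their poses are not given: they have to be found in the camera images.
- case: Grey carrying case fixed on the desk, 200 x 200 x 95 mm high. Origin: centre of its underside, on the desk; +x of its frame points to its back, -x to its open front where the drawer comes out, z up. The draw latch is in the middle of its top, symmetrical about y = 0. It does not move; blows or presses of over 80 N on it or its parts count as ramming.
- lever_pivot (a point): Axis of the lever's hinge, fixed to the case at (-52.7, 0, 109) mm in the case's frame. The axis runs along the case's y. It does not move.
- drawer (a joint): How far the drawer is out, m: 0 fully in, starts 0.030 to 0.060 out. It slides with 1.5 N friction; from 0.012 inward it squeezes the soft seal (1.5 N per mm), so pushed in and let go it comes back to about 0.011, where the loop can be hooked.
- drawer_face (a point): Middle of the drawer's flat front face, 52 mm above the desk. The face is 196 mm wide, from 9 to 95 mm above the desk. A 30 mm wide steel keeper stands on the middle of its upper edge, up to 130 mm above the desk and up to 18 mm in front of the face.
- keeper (a point): Seat of the loop's bar in the keeper (a hook open to the front), on the drawer, 109 mm above the desk, 1 mm behind the drawer face's plane. A lip covers it; the lip's nose is 9 mm in front of this point, 115 mm above the desk; above the nose the keeper slopes up and back at 55 degrees. With the drawer resting on its seal the bar meets that slope first.
- lever (a joint): Angle of the latch lever in rad: 0 flat on the case pointing to the back (fastened), pi/2 upright, 1.91 thrown forward on its stop, where it starts. Turns about lever_pivot. Turns easily and stays where it is left; with the loop hooked it pulls the drawer in, passes dead centre at about 0.21, and below that the seal pulls it flat and holds it.
- lever_tip (a point): Middle of the outer end of the lever, on the face that is on top when the lever lies flat (the face that looks to the front when it is up). The lever is a steel plate 76 mm long from its axis, 30 mm wide, 5 mm thick, with an upturned 5 mm rim at this end.
- loop (a joint): Angle of the loop relative to the lever, rad; grows as the loop swings up and over to the front. lever + loop = the loop's angle seen from the side: 0 pointing to the back, pi/2 up, pi to the front. Starts with that sum at 0.6 to 1.25; stays where it is left. Its pin is on the lever, 16 mm from lever_pivot: with the lever thrown forward, 2 mm in front of and 16 mm above lever_pivot.
- loop_bar (a point): Middle of the loop's cross bar (6 mm thick, 48 mm long along y), 72 mm from the loop's pin, to be caught in the keeper. Pressed down on the keeper's slope with about 5 to 12 N it drives the drawer some 4 mm further in until it snaps past the nose and drops on the hook's foot. The loop's legs pass on either side of lever and keeper; the lever's end passes through the loop.
- tab_end (a point): Middle of the outer edge of the finger tab of the loop, 110 mm from the loop's pin. The tab is a plate 40 mm wide and 4 mm thick that reaches 38 mm beyond the bar, in the plane of the loop; push or press it there.
- white_box: White carton 45 x 70 x 50 mm, loose on top of the case at its back, beside the lever; leave it there. Origin: centre of its underside.
- tape_roll: Roll of tape 106 mm wide, 25 mm high, loose on the desk beside the case; leave it. Origin: centre of its underside.
- hole_punch: Blue hole punch 104 x 110 x 62 mm, loose on the desk beside the case; leave it. Origin: centre of its underside.
- mug: Orange mug 101 mm high, loose on the desk beside the case; leave it. Origin: centre of its underside.
- note_cube: Block of sticky notes 79 x 79 x 46 mm, loose on the desk beside the case; leave it. Origin: centre of its underside.

How it is judged:
On the way:
1. the loop's bar is caught under the keeper's lip while the lever is still up (z of loop_bar in the frame of keeper between -0.004 and 0.004 m and x of loop_bar in the frame of keeper between -0.012 and 0.004 m and value of joint lever above 0.5 rad), for 0.1 s.
At the end, for the whole second after the job is handed in: The lever lies flat on the case (within 0.08 rad) and is at rest, the loop's bar lies in the keeper (within 5 mm of its seat) and the drawer is held in on its seal (less than 6 mm out) (value of joint lever below 0.08 rad and velocity of joint lever below 0.05 rad/s and value of joint drawer below 0.006 m and distance between loop_bar and keeper below 0.005 m); the robot touches nothing.
It fails at once if the white carton on the case is shifted by more than 25 mm (distance of white_box from where it was at the start of the episode above 0.025 m).
It fails at once if one of the things beside the case is shifted by more than 30 mm (distance of any of tape_roll, hole_punch, mug, note_cube from where it was at the start of the episode above 0.03 m).
It fails at once if the fingers force the case, its drawer or its latch with more than 80 N (contact force between the fingers and case above 80 N).
It also fails if it takes over 54 s, if anything falls off the work surface, if the arm or the gripper's body presses on something with over 40 N, if the wrist force passes 120 N, or if a joint passes its speed limit or range.

## Working session

There is one attempt and no reset: what is moved stays moved. The work goes in short steps, Python scripts to look and compute and a shell command to move; the robot and the scene stay as the last step left them, time stands still between calls to the robot, and variables do not carry over. Pictures are saved under pics/ and viewed, about 8 in all and at most 12, crops included, and the job is handed in when it is done.

```bash
mkdir -p pics; cat > h.py <<'E'
import numpy as np, cv2
from station import bot, eyes
E
python3 - <<'E'
from h import *
o=bot.get_obs(); print(o)
for n in ("scene","top"):
    cv2.imwrite(f"pics/{n}0.png",eyes.get_image(n)); print(n,eyes.camera_params(n))
print(eyes.camera_params("wrist"))
E
```

```text
{'t': 0.0, 'joint_pos': array([-1.08919468,  0.68999893, -0.19452165,  1.56634036,  0.15735471,
        0.90248796, -0.21507456]), 'dq': array([ 0.00017401,  0.00222536, -0.00026491,  0.0011315 ,  0.00107048,
        0.00111054, -0.00027454]), 'joint_efforts': array([-1.01631405e-03, -5.27561510e+01, -1.26675557e+00, -1.53430152e+01,
       -5.25480893e-02,  6.48927424e-03,  1.72533960e-04]), 'position': array([0.27039648, 0.5627843 , 0.23790189]), 'orientation': array([[-9.01465802e-01,  4.32849855e-01, -6.40567534e-04],
       [ 4.32850296e-01,  9.01464175e-01, -1.72127387e-03],
       [-1.67604462e-04, -1.82893938e-03, -9.99998313e-01]]), 'force': array([ 0.39745896,  0.21107605, -0.09770091]), 'moment': array([-0.03306205,  0.03381159,  0.00269123]), 'opening': 0.08790455750755297}
scene {'fx': 434.6623945152111, 'fy': 434.6623945152111, 'cx': 283.2136659107323, 'cy': 221.89128852646553, 'pose': array([[ 0.73202948, -0.40095419,  0.55078905,  0.00958385],
       [-0.68083514, -0.40156985,  0.61253993, -0.60913381],
       [-0.02442018, -0.82339383, -0.56694467,  0.69844876],
    
[... 178 characters left out ...]
([[ 0.02034224, -0.99576742,  0.0896294 ,  0.50641264],
       [-0.99978075, -0.01981503,  0.00676808,  0.05233538],
       [-0.00496343, -0.08974743, -0.99595219,  1.4948518 ],
       [ 0.        ,  0.        ,  0.        ,  1.        ]])}
{'fx': 325.19226210127806, 'fy': 325.19226210127806, 'cx': 277.31980766774467, 'cy': 210.1084242817929, 'T_tool_cam': array([[ 6.35140487e-04, -9.53418030e-01, -3.01651549e-01,
         7.75091584e-02],
       [ 9.99999798e-01,  5.93852856e-04,  2.28576113e-04,
         2.70836126e-04],
       [-3.87919536e-05, -3.01651633e-01,  9.53418214e-01,
        -1.45782098e-01],
       [ 0.00000000e+00,  0.00000000e+00,  0.00000000e+00,
         1.00000000e+00]])}
```

View pics/scene0.png

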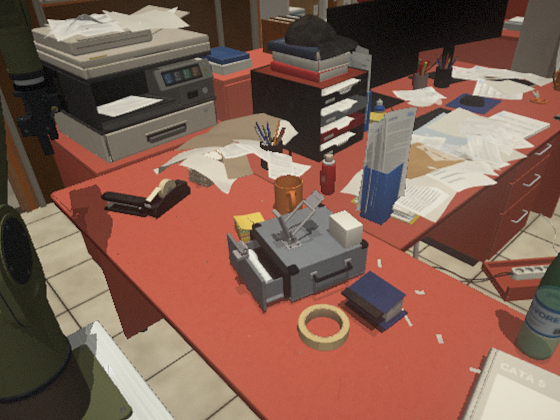

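View pics/top0.png

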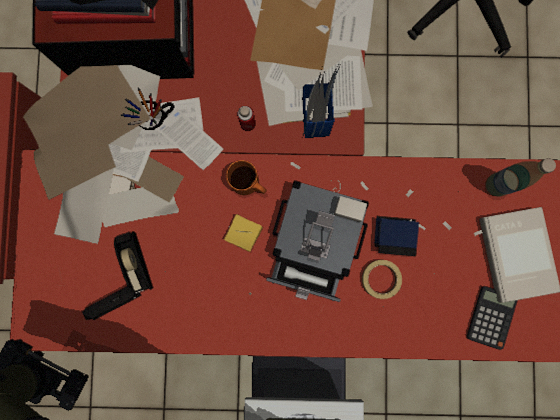

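The scene view shows the case around (300,245), with the drawer out to the front-left and the latch lever up. In the top view the case is at about (320,235), with the drawer front at about (302,290). The mug, notes, punch and tape are around it. I'll zoom in next.

```bash
python3 - <<'E'
from h import *
a=cv2.imread("pics/top0.png")[170:310,255:375]; b=cv2.imread("pics/scene0.png")[180:310,220:375]
a=cv2.resize(a,None,fx=5,fy=5,interpolation=cv2.INTER_CUBIC)[:600]
cv2.imwrite("pics/a.png",cv2.resize(cv2.imread("pics/top0.png")[175:305,260:373],None,fx=4.6,fy=4.6,interpolation=cv2.INTER_CUBIC))
cv2.imwrite("pics/b.png",cv2.convertScaleAbs(cv2.resize(b,None,fx=4.6,fy=4.6,interpolation=cv2.INTER_CUBIC),alpha=1.5))
E
```

```text
(no output)
```

View pics/a.png

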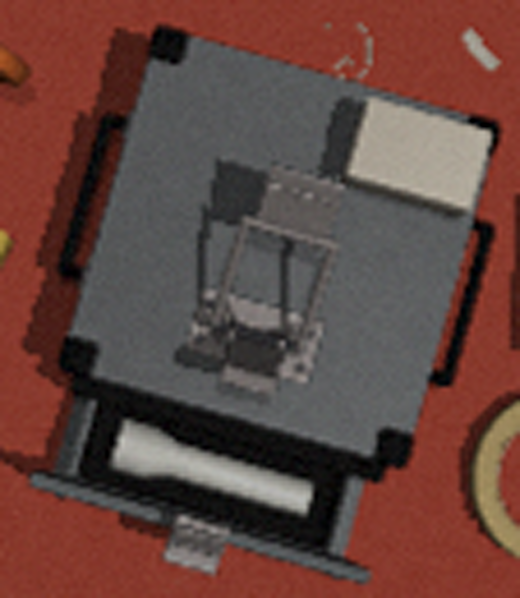

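View pics/b.png

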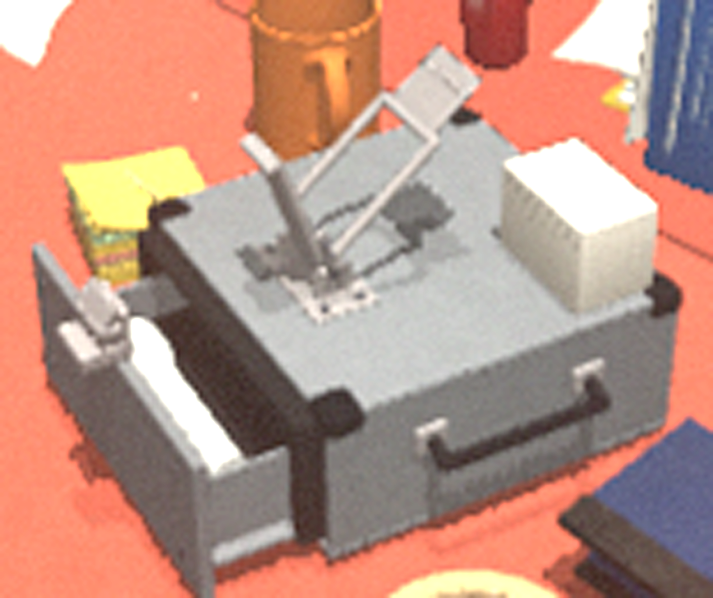

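The top crop shows case top corners at (155,28), (497,125), (410,465) and (62,365), the drawer's top edge running from (32,480) to (368,577), and the tab edge at about (308,174). In the scene crop the drawer's top corners are at (38,248) and (205,470), and the tab end is at (460,57).

```bash
cat >> h.py <<'E'
def ray(n,u,v):
    c=eyes.camera_params(n);T=c["pose"]; d=T[:3,:3]@np.array([(u-c["cx"])/c["fx"],(v-c["cy"])/c["fy"],1]); return T[:3,3],d/np.linalg.norm(d)
def onz(n,u,v,z):
    p,d=ray(n,u,v); return p+d*(z-p[2])/d[2]
def A(u,v): return 260+u/4.6,175+v/4.6
def B(u,v): return 220+u/4.6,180+v/4.6
def tri(a,b):
    (p,d),(q,e)=ray("top",*A(*a)),ray("scene",*B(*b))
    s,t=np.linalg.lstsq(np.c_[d,-e],q-p,rcond=None)[0]; return (p+s*d+q+t*e)/2,np.linalg.norm(p+s*d-q-t*e)
E
python3 - <<'E'
from h import *
np.set_printoptions(precision=4,suppress=True)
C=[onz("top",*A(*p),.095)for p in[(155,28),(497,125),(410,465),(62,365)]]
print(np.array(C),np.mean(C,0))
for i in range(4): e=C[(i+1)%4]-C[i];print(np.linalg.norm(e),np.degrees(np.arctan2(e[1],e[0])))
print("drawer top",onz("top",*A(32,480),.095),onz("top",*A(368,577),.095),onz("scene",*B(38,248),.095),onz("scene",*B(205,470),.095))
print("tab",tri((308,174),(460,57)))
print("box",onz("top",*A(418,155),.145))
bl,br=C[0],C[1]
E
```

```text
[[ 0.7256  0.0366  0.095 ]
 [ 0.6744 -0.1563  0.095 ]
 [ 0.4838 -0.1093  0.095 ]
 [ 0.5352  0.0848  0.095 ]] [ 0.6048 -0.0361  0.095 ]
0.1995027533575409 -104.86920033881681
0.1963421468968298 166.1612863929386
0.2007747648040969 75.16892105902488
0.1964569659381873 -14.210320260037982
drawer top [0.4713 0.1    0.095 ] [ 0.4218 -0.0867  0.095 ] [0.4696 0.0981 0.095 ] [ 0.4211 -0.0891  0.095 ]
tab (array([ 0.6338, -0.0424,  0.1985]), np.float64(0.0017875833957799077))
box [ 0.6513 -0.1063  0.145 ]
```

```bash
cat >> h.py <<'E'
np.set_printoptions(precision=4,suppress=True)
YAW=np.radians(-14.7); CX,CY=.6048,-.0362
R=np.array([[np.cos(YAW),-np.sin(YAW),0],[np.sin(YAW),np.cos(YAW),0],[0,0,1]])
def st():
    o=bot.get_obs(); p=R.T@(o["position"]-[CX,CY,0]); 
    print("t",o["t"],"case mm",p*1000,"F",R.T@o["force"],"tool",(R.T@o["orientation"]).round(3).tolist()); return p
def go(*t):
    p=st(); d=(np.array(t)-p)/.4; print("rows total",-d[0],d[1],-d[2])
E
python3 -m handwheel '[[[0,0,0,0,0,-0.0608],[0,0,0,0,0,-0.0608],[-0.055,-0.1,0,0,0,0],[-0.055,-0.1,0,0,0,0],[-0.055,-0.1,0,0,0,0],[-0.055,-0.1,0,0,0,0],[-0.055,-0.1,0,0,0,0],[-0.055,-0.1,0,0,0,0],[-0.055,-0.1,0,0,0,0],[-0.055,-0.1,0,0,0,0],[-0.055,-0.1,0,0,0,0],[-0.055,-0.1,0,0,0,0]]]' 1
python3 -c "
from h import *
go(-.2,0,.085)"
```

```text
t: 1.3
position: [0.3819, 0.1188, 0.2387]
orientation: [[-0.967, 0.254, -0.0], [0.254, 0.967, -0.0], [0.0, -0.0, -1.0]]
force: [0.6, 0.1, -0.7]
opening: 0.0003
t 1.3 case mm [-254.9578   93.3883  238.6704] F [ 0.5586  0.2999 -0.7343] tool [[-1.0, -0.0, -0.0], [-0.0, 1.0, -0.0], [0.0, -0.0, -1.0]]
rows total -0.1373944372354205 -0.23347079133636964 0.3841759935119053
```

```bash

python3 -m handwheel '[[[-0.04,-0.09,0,0,0,0],[-0.03,-0.08,0,0,0,0],[-0.02,-0.06,0.03,0,0,0],[0,0,0.09,0,0,0],[0,0,0.09,0,0,0],[0,0,0.09,0,0,0],[0,0,0.08,0,0,0],[0,0,0,0,0,0],[0,0,0,0,0,0]]]' 1
python3 - <<'E'
from h import *
go(-.15,0,.085)
cv2.imwrite("pics/w1.png",eyes.get_image("wrist"))
E
```

```text
t: 2.2
position: [0.3952, 0.0232, 0.0886]
orientation: [[-0.967, 0.254, -0.002], [0.254, 0.967, 0.001], [0.003, 0.0, -1.0]]
force: [-0.2, 0.7, -0.7]
opening: 0.0005
t 2.2 case mm [-217.768     4.2638   88.6233] F [-0.3579  0.6656 -0.6985] tool [[-1.0, -0.0, -0.003], [-0.0, 1.0, 0.0], [0.003, 0.0, -1.0]]
rows total -0.16941994962442106 -0.010659619085305203 0.009058236093638511
```

View pics/w1.png

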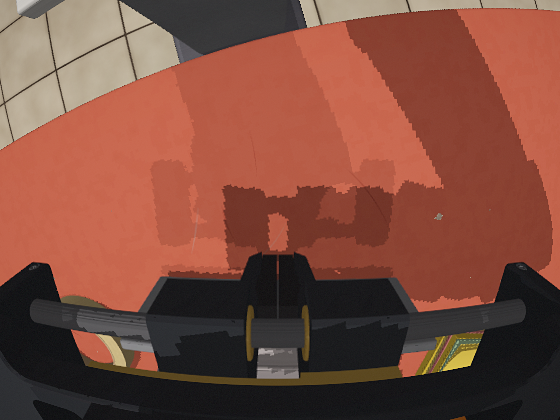

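The wrist view shows the keeper at (277,360), straight ahead of the closed fingers at x of about 277, so they are aligned laterally.

```bash

python3 -m handwheel '[[[-0.02,-0.01,0,0,0,0],[-0.02,0,0,0,0,0],[-0.02,0,0,0,0,0],[-0.02,0,0,0,0,0],[-0.02,0,0,0,0,0],[-0.02,0,0,0,0,0],[0,0,0,0,0,0]]]' 1
python3 -c "
from h import *
go(-.146,0,.085)"
python3 -m handwheel '[[[-0.01,0,0,0,0,0],[-0.01,0,0,0,0,0],[-0.01,0,0,0,0,0],[0,0,0,0,0,0]]]' 1
python3 -c "
from h import *
go(-.146,0,.085)"
```

```text
t: 2.95
position: [0.4423, 0.0063, 0.0885]
orientation: [[-0.967, 0.255, -0.0], [0.255, 0.967, 0.001], [0.001, 0.001, -1.0]]
force: [0.9, 0.3, 0.7]
opening: 0.0004
t 2.95 case mm [-167.9631   -0.0819   88.4735] F [0.8337 0.4914 0.7434] tool [[-1.0, 0.002, -0.001], [0.002, 1.0, 0.001], [0.001, 0.001, -1.0]]
rows total -0.054907791412301676 0.00020483661340649087 0.008683792756871873
t: 3.35
position: [0.4526, 0.0033, 0.0883]
orientation: [[-0.967, 0.254, -0.002], [0.254, 0.967, -0.0], [0.002, -0.001, -1.0]]
force: [1.2, -0.5, -0.4]
opening: 0.0002
t 3.35 case mm [-157.2422   -0.3859   88.3309] F [ 1.2988 -0.2093 -0.3518] tool [[-1.0, 0.001, -0.002], [0.001, 1.0, -0.001], [0.002, -0.001, -1.0]]
rows total -0.028105563741840228 0.0009646309236045051 0.008327267604445604
```

```bash

python3 -m handwheel '[[[-0.01,0,0,0,0,0],[-0.01,0,0,0,0,0],[-0.01,0,0,0,0,0]]]' 1
python3 -c "
from h import *
st()"
python3 -m handwheel '[[[-0.005,0,0,0,0,0],[-0.005,0,0,0,0,0]]]' 1
python3 - <<'E'
from h import *
st()
im=eyes.get_image("scene")[180:310,220:375]
cv2.imwrite("pics/b2.png",cv2.convertScaleAbs(cv2.resize(im,None,fx=4.6,fy=4.6,interpolation=cv2.INTER_CUBIC),alpha=1.5))
E
```

```text
t: 3.65
position: [0.4629, 0.0006, 0.0883]
orientation: [[-0.967, 0.253, -0.005], [0.254, 0.967, -0.0], [0.004, -0.001, -1.0]]
force: [-6.2, 2.6, 3.7]
opening: 0.0004
t 3.65 case mm [-146.6116   -0.4637   88.3013] F [-6.6212  0.9959  3.7295] tool [[-1.0, -0.0, -0.004], [-0.0, 1.0, -0.001], [0.004, -0.001, -1.0]]
t: 3.85
position: [0.4649, -0.0001, 0.0882]
orientation: [[-0.968, 0.253, -0.007], [0.253, 0.968, -0.0], [0.007, -0.002, -1.0]]
force: [-8.4, 3.0, 7.2]
opening: 0.0001
t 3.85 case mm [-144.453    -0.5338   88.2495] F [-8.9202  0.7326  7.2042] tool [[-1.0, -0.001, -0.007], [-0.001, 1.0, -0.002], [0.007, -0.002, -1.0]]
```

View pics/b2.png

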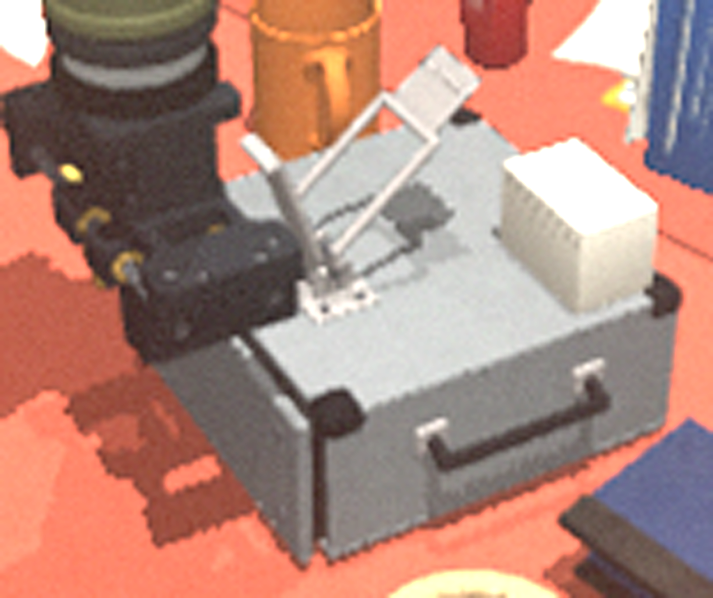

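The drawer is in against the seal, with its face nearly flush, and the reaction force is about 9 N. I'll back off, go up and over, and come down behind the loop's tab.

```bash

python3 -m handwheel '[[[0.08,0,0,0,0,0],[0.08,0,-0.02,0,0,0],[0,0,-0.11,0,0,0],[0,0,-0.11,0,0,0],[0,0,-0.11,0,0,0],[0,0,-0.08,0,0,0],[-0.11,0,0,0,0,0],[-0.11,0,0,0,0,0],[-0.11,0,0,0,0,0],[-0.11,0,0,0,0,0],[-0.1,0,0,0,0,0],[-0.1,0,0,0,0,0]]]' 1
python3 -c "
from h import *
go(.052,0.0,.183)"
```

```text
t: 5.1
position: [0.6556, -0.0508, 0.2599]
orientation: [[-0.967, 0.255, -0.002], [0.255, 0.967, -0.001], [0.002, -0.001, -1.0]]
force: [0.8, 1.0, -0.2]
opening: 0.0003
t 5.1 case mm [ 52.8852  -1.2121 259.9479] F [ 0.4797  1.1868 -0.1501] tool [[-1.0, 0.002, -0.002], [0.002, 1.0, -0.001], [0.002, -0.001, -1.0]]
rows total 0.0022128898095421373 0.0030303376314245994 0.19236965085698582
```

```bash

python3 -m handwheel '[[[0,0,0.09,0,0,0],[0,0,0.06,0,0,0],[0,0,0.04,0,0,0],[-0.03,0,0,0,0,0],[-0.025,0,-0.015,0,0,0],[-0.025,0,-0.015,0,0,0],[-0.03,0,-0.02,0,0,0],[-0.03,0,-0.02,0,0,0],[-0.035,0,-0.01,0,0,0],[-0.03,0,0,0,0,0],[0,0,0,0,0,0]]]' 1
python3 - <<'E'
from h import *
st()
im=eyes.get_image("scene")[150:310,200:375]
cv2.imwrite("pics/b3.png",cv2.convertScaleAbs(cv2.resize(im,None,fx=3.7,fy=3.7,interpolation=cv2.INTER_CUBIC),alpha=1.5))
E
```

```text
t: 6.2
position: [0.7342, -0.0714, 0.2154]
orientation: [[-0.967, 0.256, -0.001], [0.256, 0.967, -0.001], [0.001, -0.001, -1.0]]
force: [-0.2, 1.1, -0.7]
opening: 0.0004
t 6.2 case mm [134.062   -1.1809 215.3571] F [-0.42    1.0055 -0.7119] tool [[-1.0, 0.002, -0.001], [0.002, 1.0, -0.001], [0.001, -0.001, -1.0]]
```

View pics/b3.png

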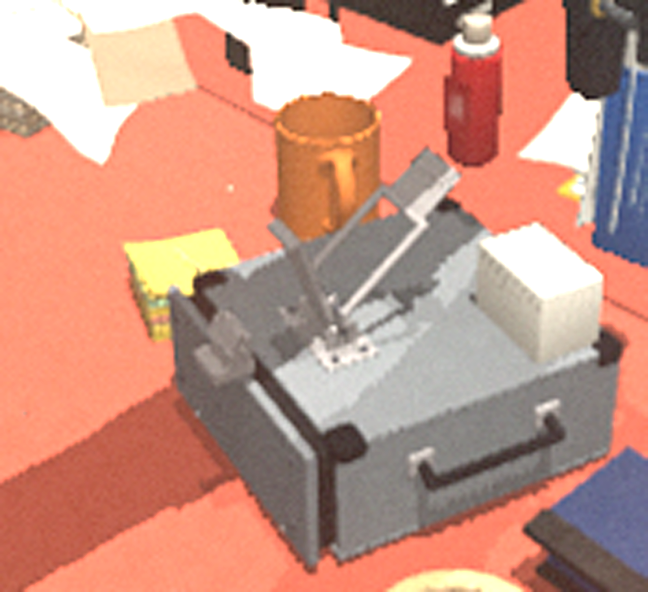

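I had the sign reversed: +tool x is toward the front. That move went backwards through free air, and the picture shows the loop, carton and drawer unchanged. Now I'll do it the right way.

```bash

python3 -m handwheel '[[[0.1,0,0,0,0,0],[0.1,0.003,0,0,0,0],[0,0,0.04,0,0,0],[0,0,0.04,0,0,0],[0.025,0,-0.005,0,0,0],[0.025,0,-0.015,0,0,0],[0.025,0,-0.015,0,0,0],[0.03,0,-0.02,0,0,0],[0.03,0,-0.02,0,0,0],[0.035,0,0,0,0,0],[0.03,0,0,0,0,0],[0,0,0,0,0,0]]]' 1
python3 - <<'E'
from h import *
go(-.06,0,.212)
im=eyes.get_image("scene")[150:310,200:375]
cv2.imwrite("pics/b4.png",cv2.convertScaleAbs(cv2.resize(im,None,fx=3.7,fy=3.7,interpolation=cv2.INTER_CUBIC),alpha=1.5))
E
```

```text
t: 7.45
position: [0.5762, -0.0275, 0.2149]
orientation: [[-0.968, 0.252, -0.004], [0.252, 0.968, -0.0], [0.004, -0.001, -1.0]]
force: [-0.4, 0.7, -0.5]
opening: 0.0004
t 7.45 case mm [-29.8658   1.2003 214.8826] F [-0.5496  0.5504 -0.5214] tool [[-1.0, -0.002, -0.004], [-0.002, 1.0, -0.001], [0.004, -0.001, -1.0]]
rows total 0.07533538676383104 -0.0030006509962163326 0.007206409498595537
```

View pics/b4.png

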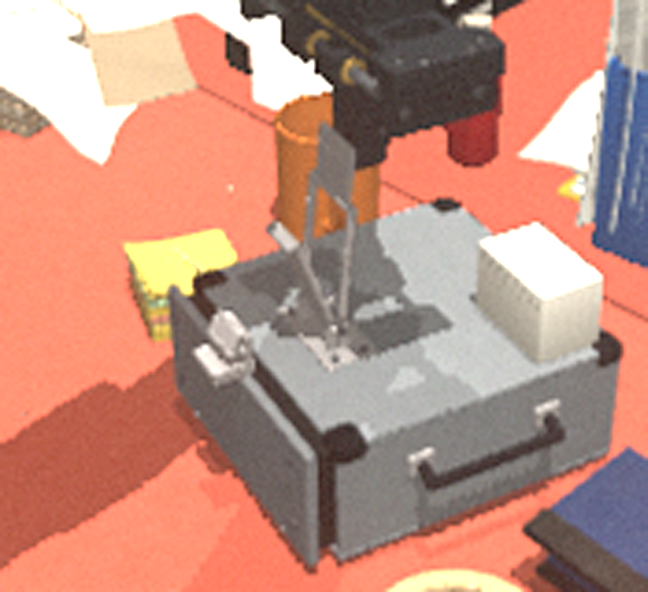

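The loop is nearly upright (tab at about (335,155)) and follows the finger, and the lever hasn't moved. I'll carry on over the top.

```bash

python3 -m handwheel '[[[0.0375,0,0.004,0,0,0],[0.0375,0,0.004,0,0,0],[0.0375,0,0.009,0,0,0],[0.0375,0,0.009,0,0,0],[0.0375,0,0.0275,0,0,0],[0.0375,0,0.0275,0,0,0],[0.02,0,0.03,0,0,0],[0.02,0,0.03,0,0,0],[0.015,0,0.02,0,0,0],[0.01,0,0.015,0,0,0],[0,0,0,0,0,0]]]' 1
python3 - <<'E'
from h import *
go(-.152,0,.13)
im=eyes.get_image("scene")[150:310,200:375]
cv2.imwrite("pics/b5.png",cv2.convertScaleAbs(cv2.resize(im,None,fx=3.7,fy=3.7,interpolation=cv2.INTER_CUBIC),alpha=1.5))
E
```

```text
t: 8.6
position: [0.4654, 0.0012, 0.1435]
orientation: [[-0.967, 0.253, -0.004], [0.253, 0.967, -0.0], [0.004, -0.001, -1.0]]
force: [-0.3, 0.5, 0.4]
opening: 0.0005
t 8.6 case mm [-144.301     0.8401  143.4907] F [-0.4102  0.4583  0.3628] tool [[-1.0, -0.0, -0.004], [-0.0, 1.0, -0.001], [0.004, -0.001, -1.0]]
rows total 0.01924755585345994 -0.002100241692001074 0.033726871476062736
```

View pics/b5.png

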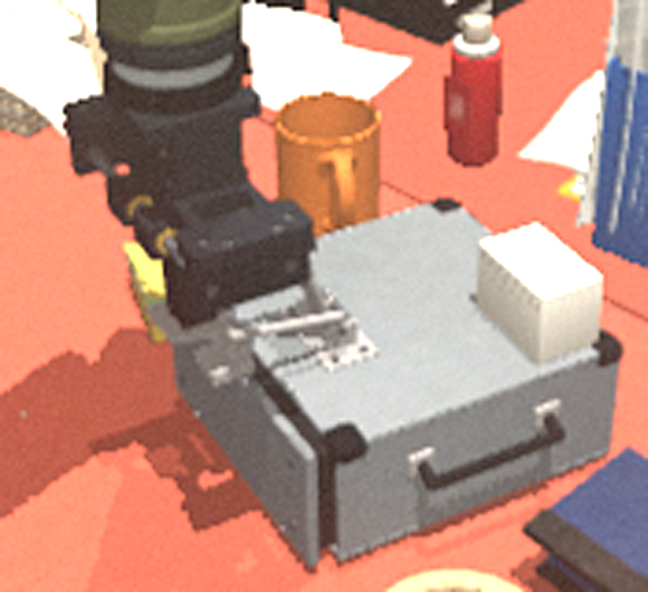

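The loop now lies forward over the keeper. I'll press the tab down in small steps and watch the force.

```bash
S='from h import *
st()'
python3 -m handwheel '[[[0.019,0,0.01,0,0,0],[0,0,0.012,0,0,0],[0,0,0.01,0,0,0]]]' 1 >/dev/null; python3 -c "$S"
python3 -m handwheel '[[[0,0,0.008,0,0,0],[0,0,0.006,0,0,0]]]' 1 >/dev/null; python3 -c "$S"
python3 -m handwheel '[[[0,0,0.006,0,0,0],[0,0,0.006,0,0,0]]]' 1 >/dev/null; python3 -c "$S"
python3 -m handwheel '[[[0,0,0.006,0,0,0],[0,0,0.006,0,0,0]]]' 1 >/dev/null; python3 -c "$S"
```

```text
t 8.95 case mm [-151.5093    0.803   130.9858] F [-0.7372 -0.4316  0.3253] tool [[-1.0, 0.0, -0.003], [0.0, 1.0, -0.001], [0.003, -0.001, -1.0]]
t 9.15 case mm [-151.3468    0.809   125.261 ] F [ 0.3247 -0.6375 -0.1261] tool [[-1.0, 0.0, -0.003], [0.0, 1.0, -0.001], [0.003, -0.001, -1.0]]
t 9.35 case mm [-151.2614    0.8597  121.0581] F [-0.5119  0.9236 10.2336] tool [[-1.0, 0.0, -0.002], [0.0, 1.0, -0.001], [0.002, -0.001, -1.0]]
t 9.55 case mm [-151.0049    0.8873  116.6987] F [-1.0445 -0.5375  9.1223] tool [[-1.0, 0.0, -0.001], [0.0, 1.0, -0.001], [0.001, -0.001, -1.0]]
```

```bash
S='from h import *
st()'
for i in 1 ; do python3 -m handwheel '[[[0,0,0.006,0,0,0],[0,0,0.006,0,0,0]]]' 1 >/dev/null; python3 -c "$S"; done
python3 -m handwheel '[[[0,0,0.006,0,0,0],[0,0,0.005,0,0,0]]]' 1 >/dev/null; python3 -c "$S"
python3 -m handwheel '[[[0,0,0.005,0,0,0],[0,0,0.005,0,0,0]]]' 1 >/dev/null; python3 -c "$S"
```

```text
t 9.75 case mm [-150.8233    0.9313  111.369 ] F [-0.477   0.1848  0.1022] tool [[-1.0, 0.0, -0.001], [0.0, 1.0, -0.0], [0.001, -0.0, -1.0]]
t 9.95 case mm [-151.6556    0.7847  106.4394] F [ 0.0546 -0.926   1.1871] tool [[-1.0, 0.0, -0.003], [0.0, 1.0, -0.001], [0.003, -0.001, -1.0]]
t 10.15 case mm [-151.2225    0.8775  104.4019] F [-6.0423 -1.999  43.5252] tool [[-1.0, -0.0, -0.001], [-0.0, 1.0, -0.001], [0.001, -0.001, -1.0]]
```

It snapped past the nose at about z 112 and bottomed at 104 with 43 N, which is enough. Now I'll back off up and look.

```bash

python3 -m handwheel '[[[0,0,-0.03,0,0,0],[0,0,-0.07,0,0,0],[0,0,-0.1,0,0,0],[0.05,0,-0.05,0,0,0],[0.1,0,0,0,0,0],[0,0,0,0,0,0]]]' 1 >/dev/null
python3 - <<'E'
from h import *
go(-.11,0,.165)
im=eyes.get_image("scene")[150:310,200:375]
cv2.imwrite("pics/b6.png",cv2.convertScaleAbs(cv2.resize(im,None,fx=3.7,fy=3.7,interpolation=cv2.INTER_CUBIC),alpha=1.5))
E
```

```text
t 10.75 case mm [-216.6112   -0.688   203.1531] F [ 0.1415 -1.2464 -0.8574] tool [[-1.0, -0.003, -0.007], [-0.003, 1.0, -0.004], [0.008, -0.004, -1.0]]
rows total -0.26652799177390707 0.001720050538379656 0.09538271110440096
```

View pics/b6.png

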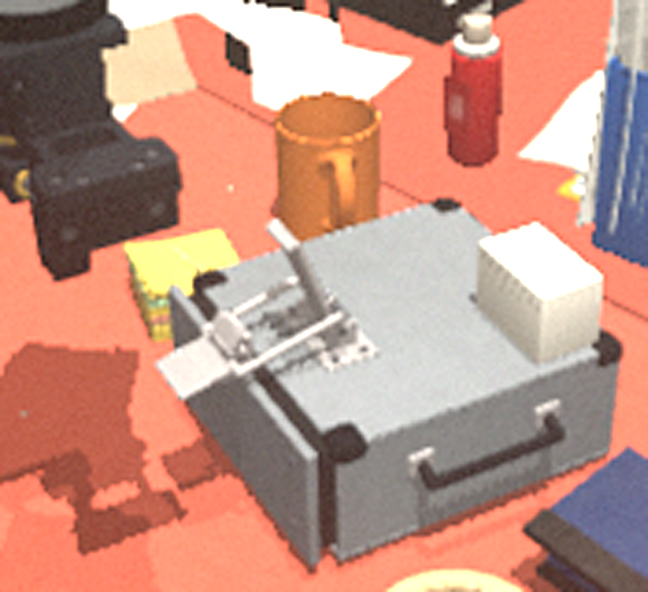

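The bar sits in the keeper's hook and the tab hangs low in front, with the lever still forward. Next I'll swing the lever back.

```bash
S='from h import *
st()'
python3 -m handwheel '[[[-0.08,0.002,0,0,0,0],[-0.09,0,0.01,0,0,0],[-0.07,0,0.03,0,0,0],[-0.01,0,0.04,0,0,0],[-0.02,0,0,0,0,0],[-0.03,0,0,0,0,0],[-0.03,0,0,0,0,0],[-0.03,0,0,0,0,0],[0,0,0,0,0,0]]]' 1 >/dev/null; python3 -c "$S"
python3 -m handwheel '[[[-0.03,0,0,0,0,0],[-0.03,0,0,0,0,0],[0,0,0,0,0,0]]]' 1 >/dev/null; python3 -c "
from h import *
go(-.02,0,.158)"
```

```text
t 11.7 case mm [-65.8368   1.6904 170.7885] F [ 0.2467 -0.8393 -0.0566] tool [[-1.0, 0.001, -0.002], [0.001, 1.0, -0.0], [0.002, -0.0, -1.0]]
t 12.0 case mm [-43.4432   1.5054 170.1591] F [-0.7973 -0.2428 -0.2799] tool [[-1.0, 0.001, -0.004], [0.001, 1.0, -0.001], [0.004, -0.001, -1.0]]
rows total -0.05860798805169498 -0.003763583335998636 0.030397709151742044
```

```bash
S='from h import *
st()'
python3 -m handwheel '[[[-0.03,0,0.015,0,0,0],[-0.028,-0.003,0.015,0,0,0],[-0.022,0,0.025,0,0,0],[-0.02,0,0.025,0,0,0],[0,0,0,0,0,0]]]' 1 >/dev/null; python3 -c "$S"
python3 -m handwheel '[[[-0.01,0,0.02,0,0,0],[-0.006,0,0.015,0,0,0]]]' 1 >/dev/null; python3 -c "$S"
```

```text
t 12.5 case mm [ -2.5082  -0.1853 136.7637] F [-0.6787  0.7064 -0.1452] tool [[-1.0, 0.001, -0.003], [0.001, 1.0, -0.001], [0.003, -0.001, -1.0]]
t 12.7 case mm [  3.4168   0.2719 123.9783] F [-1.3478 -0.5483  0.4487] tool [[-1.0, 0.0, -0.002], [0.0, 1.0, -0.001], [0.002, -0.001, -1.0]]
```

```bash
S='from h import *
st()'
python3 -m handwheel '[[[0,0,0.01,0,0,0],[0,0,0.005,0,0,0]]]' 1 >/dev/null; python3 -c "$S"
python3 -m handwheel '[[[0,0,0.005,0,0,0],[0,0,0.005,0,0,0]]]' 1 >/dev/null; python3 - <<'E'
from h import *
st()
im=eyes.get_image("scene")[150:310,200:375]
cv2.imwrite("pics/b7.png",cv2.convertScaleAbs(cv2.resize(im,None,fx=3.7,fy=3.7,interpolation=cv2.INTER_CUBIC),alpha=1.5))
E
```

```text
t 12.9 case mm [  3.0081   0.2874 117.9612] F [-0.4542  0.01    0.9204] tool [[-1.0, 0.0, -0.003], [0.0, 1.0, -0.001], [0.003, -0.001, -1.0]]
t 13.1 case mm [  3.0491   0.3974 114.4304] F [-0.2618  0.0238 -0.1961] tool [[-1.0, 0.0, -0.002], [0.0, 1.0, -0.001], [0.002, -0.001, -1.0]]
```

View pics/b7.png

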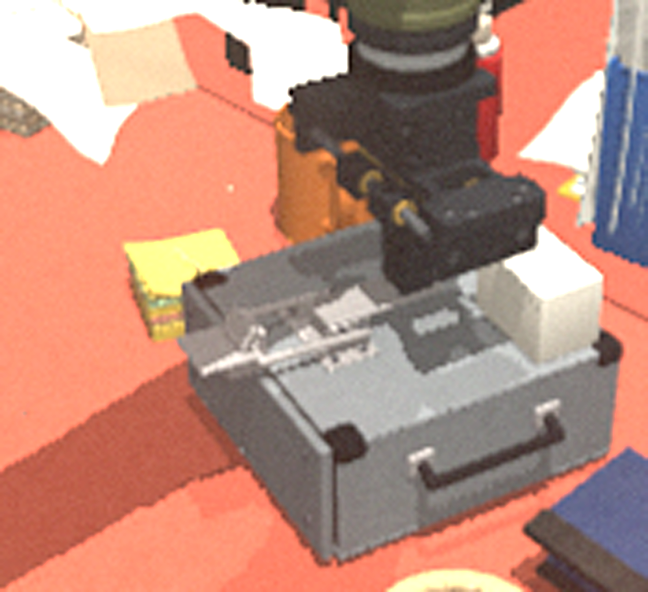

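The lever is back, the drawer is nearly flush and the bar is still in the keeper. I'll press a little further until I feel the stop.

```bash
S='from h import *
st()'
python3 -m handwheel '[[[0,0,0.005,0,0,0],[0,0,0.003,0,0,0]]]' 1 >/dev/null; python3 -c "$S"
python3 -m handwheel '[[[0,0,0.004,0,0,0],[0,0,0,0,0,0]]]' 1 >/dev/null; python3 -c "$S"
```

```text
t 13.35 case mm [  2.8744   0.4102 113.7187] F [-6.6108 -3.564  26.3274] tool [[-1.0, 0.0, -0.002], [0.0, 1.0, -0.002], [0.002, -0.002, -1.0]]
t 13.55 case mm [  2.8844   0.4006 113.6939] F [-8.7549 -2.7226 29.3278] tool [[-1.0, 0.0, -0.001], [0.0, 1.0, -0.002], [0.001, -0.002, -1.0]]
```

Firm stop at about 30 N, so the lever is flat. I'll lift clear and look.

```bash

python3 -m handwheel '[[[0,0,-0.03,0,0,0],[0,0,-0.08,0,0,0],[0,0,-0.12,0,0,0],[0,0,-0.12,0,0,0],[0,0,-0.12,0,0,0],[0.1,0,0,0,0,0],[0.12,0,0,0,0,0],[0.12,0,0,0,0,0],[0.12,0,0,0,0,0],[0.1,0,0,0,0,0],[0,0,0,0,0,0],[0,0,0,0,0,0]]]' 1
python3 - <<'E'
from h import *
im=eyes.get_image("scene")[150:310,200:375]
cv2.imwrite("pics/b8.png",cv2.convertScaleAbs(cv2.resize(im,None,fx=3.7,fy=3.7,interpolation=cv2.INTER_CUBIC),alpha=1.5))
E
```

```text
t: 14.75
position: [0.3917, 0.0204, 0.2987]
orientation: [[-0.967, 0.253, -0.001], [0.253, 0.967, -0.001], [0.001, -0.001, -1.0]]
force: [0.5, 0.4, 0.5]
opening: 0.0004
```

View pics/b8.png

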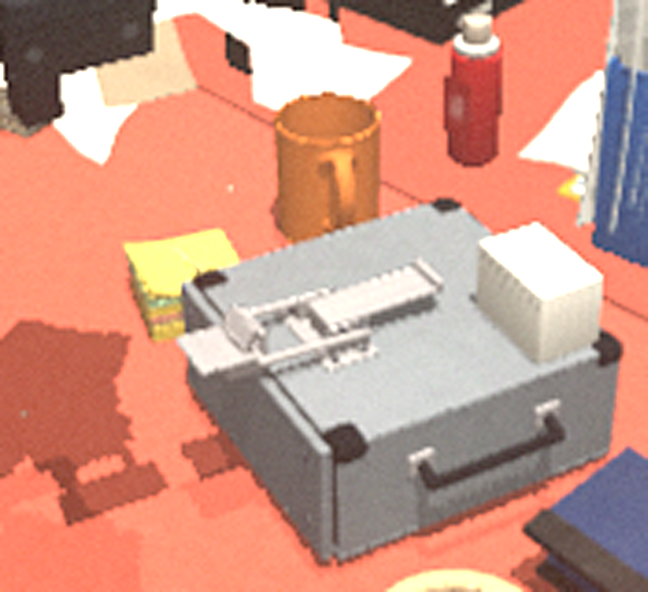

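The lever lies flat, the bar is in the keeper, the drawer is flush and the surrounding things are in place. The robot is clear of everything.

```bash
python3 -c "
from station import bot
print(bot.finish_job())"
```

```text
the job is handed in; nothing more can be done
None
```

The case is latched and I handed the job in at about 14.8 s, under the 54 s limit; `finish_job` gave no verdict.

- **Drawer:** I pushed it in on the front of its keeper until the seal pushed back with about 9 N.
- **Loop:** I flipped it over to the front and pressed its tab down. It met about 10 N on the slope, snapped past the nose, and bottomed at about 44 N.
- **Lever:** I swung it back and pressed it flat. It came to a firm stop at about 30 N.

**Last check:** the final picture shows the lever flat, the bar in the keeper and the drawer tight against the case. The carton and the mug, notes and punch look unmoved, but only the edge of the tape roll is in that view. I judged all of this by eye and by force, and did not measure the joint angles or distances numerically.

**What went wrong or disagreed:**
- **Wrong direction:** one free-air move went the wrong way because I had a sign reversed. It touched nothing and I corrected it.
- **Lever resistance:** I felt almost no resistance as the lever passed over centre, though I expected about 3 N. The picture afterwards still shows it held flat.

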